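Tuck a sample board under the weighted arm

ROBOT

A 6-joint arm with a two-finger parallel gripper is mounted at the origin on a cart in front of the work surface, level with it; the furniture and walls round the work are solid. World frame = base frame: x ahead of the robot, y to its left, z up, the work surface at z = 0. Lengths are in m, angles in rad, forces in N, time in s.
With the tool pointing down it reaches from about 0.3 to 0.825 m from the base axis. Payload 5.4 kg.
Tool frame: the origin (TCP) lies midway between the tips of the shut fingers; the grasp point (between the pads) lies 19 mm behind it (manip.grip_depth is the distance from the TCP to the grasp point, in m); z points along the fingers, y is the direction in which the jaws open and shut (so a half turn about z gives the same grasp; the last joint's range is limited). The gripper opens to 92 mm and grips with 3 to 60 N. Pads are 20 mm wide; open, the fingers measure 128 mm over their backs; the gripper's body (75 mm by 189 mm) begins 69 mm behind the grasp point.
Start: joints at [0.893, 0.158, 1.597, -0, 1.386, -0.21], TCP at [0.259, 0.513, 0.215] pointing down, gripper open.
Joint ranges: [-2.91, 2.91], [-0.94, 2.29], [0.18, 2.7], [-1.29, 4.43], [0.17, 2.64], [-3, 3]. Speed limits (rad/s): [2.57, 2.57, 3.14, 3.14, 3.14, 3.14].

INTERFACE

Orientations are given as a rotation vector (axis times angle).
In Python, from plant import manip gives the robot as it stands.
- The arm moves only by the tool move_arm, never from a script. Its argument "moves" is a list of rows, each an object of numbers: "x", "y", "z": the shift along the tool's x, y, z in cm; "rx", "ry", "rz": the turn, a rotation vector about the tool's x, y, z in units of 5 degrees (1.0 is 5 degrees); "gripper": the opening, from -1 (shut) to 1 (fully open), so that 0 is half open. In form: [{"x": .., "y": .., "z": .., "rx": .., "ry": .., "rz": .., "gripper": ..}, ...]. A call has 1 to 20 rows; each row shifts and turns the commanded pose from where the row before left it, along the tool's axes as they then stand; what a row does not reach is not made up. A row lasts 1/12 s, in which the tool goes at most 41.7 mm and 7.16 degrees, less where a joint would pass 70% of its speed; a pose out of reach is approached as far as the arm can. A call with a gripper value outside its range is refused whole. The fingers move at their own pace and stop on an object; the grip force is fixed at half the most. Time passes only in rows, so rows that do not move let the fingers close. It gives the time, the measured TCP pose, the force and the opening at its end, in the units of the state.
- manip.read_state(): the state, without advancing time (a new reading comes with each control period).
- manip.read_camera(name): name is "scene" or "top" or "wrist"; returns a dict with "frame" (400x640x3 uint8, red, green, blue), "mtx" (3x3 intrinsics, pixels), "R" (3x3) and "t" (3): a world point X has camera coordinates R X + t. Camera axes: x right, y down, z forward; pixel columns grow to the right and rows downward; lengths in m; the calibration is good to about 2 mm. A picture is of the moment at which its call begins. There is no depth.
- manip.finish_job(): hands the job in, once; it reports no verdict.
The state is a dict: "time_s": time; "joints": joint angles; "joint_velocities": joint speeds; "joint_efforts": joint torques, N m; "eef_pos": TCP position; "ee_rot": TCP orientation; "wrist_force": force on the tool from outside, world axes, zero at the start; "moment": the same for the moment, N m; "gripper_width": opening from 0.0 (shut) to 1.0 (fully open).
Only numpy, scipy, OpenCV 4.12 (cv2) and the standard library are available. Lean on these libraries where they do the work, as an engineer would, in place of code of your own. Each camera call takes 0.05 s, during which the arm holds its last target. There are 200 camera calls.

TASK

Add the red-painted sample board to the pile in the board holder, painted face up: lay it lengthwise on the pile with its end at the weighted arm, let go, then push it from behind so that it slides in under the arm, until it bears firmly against the two fingers of the steel stop. How far in the stop is set must be felt. Push slowly; a push of 15 to 20 N once it has met the stop is right and over 25 N is too hard. Leave the pile and everything else where they are.

Things in the scene. Friction and masses are not known exactly. Their poses are not given: they have to be found in the camera images.
- red_board: the board to add: flat wooden sample board, 160 long (its x) x 60 wide (its y) x 12 thick, about 60 to 110 g, edges rounded 1.5; most of its top face is painted red, one end is bare wood with a dark dot. Origin: centre of its underside, z up. It lies flat on the table at the start; either end may go in first. It can be grasped from above across its 60 width.
- blue_board: a like board painted blue, lying on the table, not wanted: leave it. Origin: centre of its underside.
- pile_low: lower board of the pile in the holder (painted green), same size and origin, loose, its underside 14 above the table. Its far end lies at two low wooden blocks at holder x=160.
- pile_top: upper board of the pile (painted yellow), same size and origin, loose, lies on pile_low, underside 26 and top face 38 above the table; square with it. The red board belongs on top of it, lengthwise; its ends need not be flush.
- holder: board holder screwed to the table. Origin on the table (z=0) under the middle of the pile's front end; x level, the way boards are pushed in; y left; z up. Plywood base 14 thick, x 0 to 270, y -56 to 56; nothing in front of it (x<0). Pile at x 0 to 160, y -30 to 30. Aluminium side guides: inner faces y +-33 from x=40 to 162, tops 46 above the table; room for fingers beside a board at x<10
- mouth (a point): middle of the pile's front end on its top face, holder (0, 0, 38). Beyond it the guides' mouths flare to about +-37 inside and +-45 outside at x=15. A board laid on the pile with its front end at holder x=98 (centre at 18, rear end at -62) is just short of the arm's lip and stays there by itself. Home, its rear end lies at holder x=-22 to 14: push on it alone, over 38 above the table.
- stop_zero (a point): holder (160, 0, 38): middle of the front of the steel stop at its middle setting. The stop's two dark fingers, at y +-15 to +-30, reach over the pile, 40 to 51 above the table; they are clamped with their front ends at holder x=138 to 174, where they were last set: not given. Rigid: on meeting it the push force climbs steeply past what the arm needs.
- holddown: blue weighted arm. Origin: its hinge pin at holder x=250, 58 above the table, along the holder's y; arm -x points to its toe. Swings up freely, falls by its own weight (0.18 to 0.37 kg, mostly near the toe). Steel lip 30 wide rises from the foot at 24 degrees towards the front, to holder x=100, 14 above the pile. Brass weight on top: 92 above the table, holder x 131 to 169.
- toe (a point): lowest point of the arm's steel foot, middle of its width, holder x=135. 38 above the table while it rests on the two-board pile, 50 on the added board. A board pushed in along the pile lifts lip and foot by itself, which takes up to about 9 N, and then slides on under the load with less; foot and lip are polished and slip easily.
- sanding_block: cork sanding block 60x100x30, bystander; origin: centre of its underside
- masking_tape: roll of masking tape 103 across, 25 high, bystander; origin: centre of its underside
- screw_tin: tin 76 across, 58 high, bystander; origin: centre of its underside
- scraper: scraper with black handle 190x50x18, bystander; origin: centre of its underside
Not all that is in view belongs to the job. What is shaped like the red_board but purple is not meant.

How it is judged:
On the way:
1. the red board, in under the arm, pressed against the stop with 7 N or more (x of red_board in the frame of holder above 0.0565 m and contact force between red_board and holder above 7 N), for 0.1 s.
At the end, for the whole second after the job is handed in: The red board, once pressed against the stop, rests painted face up on the pile under the arm's foot: centre 55.5 to 95.5 mm along the holder and within 6 mm of its middle line, square to it within 4 degrees; the pile's boards are still home within 4 mm (x of red_board in the frame of holder between 0.0555 and 0.0955 m and y of red_board in the frame of holder between -0.006 and 0.006 m and z of red_board in the frame of pile_top between 0.01 and 0.014 m and angle between the x axis of red_board and the x axis of holder, either way round below 0.07 rad and x of pile_top in the frame of holder between 0.076 and 0.084 m and x of pile_low in the frame of holder between 0.076 and 0.084 m and contact force between red_board and holddown above 0.5 N and linear speed of red_board below 0.01 m/s and height (world z) of toe below 0.056 m); the robot touches nothing.
It fails at once if the stop rammed: the red board pressed against the holder with more than 26 N (contact force between red_board and holder above 26 N).
It fails at once if a bystander (blue board, sanding block, tape, tin, scraper) moved by more than 30 mm (distance of any of blue_board, sanding_block, masking_tape, screw_tin, scraper from where it was at the start of the episode above 0.03 m).
It fails at once if a board of the pile moved by more than 20 mm (distance of any of pile_low, pile_top from where it was at the start of the episode above 0.02 m).
It fails at once if the weighted arm thrown up: its foot more than 90 mm above the table (height (world z) of toe above 0.09 m).
It also fails if it takes over 61 s, if anything falls off the work surface, if the arm or the gripper's body presses on something with over 40 N, if the wrist force passes 120 N, or if a joint passes its speed limit or range.

## Working session

There is one attempt and no reset: what is moved stays moved. The work goes in short steps, Python scripts to look and compute and a tool call to move; the robot and the scene stay as the last step left them, time stands still between calls to the robot, and variables do not carry over. Pictures are saved under pics/ and viewed, about 8 in all and at most 12, crops included, and the job is handed in when it is done.

Besides the shell and the picture viewer there is one more tool, called after "Emit:" as name([rows], argument=value, ...), one row to a line, values as JSON. move_arm: Moves the arm, as the interface text tells. Its arguments: {"type":"object","properties":{"moves":{"type":"array","items":{"type":"object","properties":{"x":{"type":"number"},"y":{"type":"number"},"z":{"type":"number"},"rx":{"type":"number"},"ry":{"type":"number"},"rz":{"type":"number"},"gripper":{"type":"number"}}}}},"required":["moves"]}

```bash
mkdir -p pics; cat > h.py <<'E'
import numpy as np, cv2
from plant import manip
def ray(c,u,v,z):
    d=c["R"].T@np.linalg.inv(c["mtx"])@np.array([u,v,1.0]); o=-c["R"].T@c["t"]
    return o+d*(z-o[2])/d[2]
def proj(c,X):
    p=c["mtx"]@(c["R"]@np.array(X)+c["t"]); return p[:2]/p[2]
def save(c,n): cv2.imwrite("pics/"+n,cv2.cvtColor(c["frame"],cv2.COLOR_RGB2BGR))
E
python3 - <<'E'
from h import *
for n in("top","scene"):
    c=manip.read_camera(n); save(c,n+"1.png"); np.savez(n+"1.npz",**c)
s=manip.read_state(); print(s)
E
```

```text
{'time_s': 0.1, 'joints': array([ 8.92891518e-01,  1.58957401e-01,  1.59807565e+00, -1.18587648e-05,
        1.38619139e+00, -2.10061289e-01]), 'joint_velocities': array([ 8.09279987e-05, -4.66535940e-04, -4.58572092e-03,  1.07588039e-04,
       -2.95579199e-04,  1.47029324e-04]), 'joint_efforts': array([ 2.28105050e-04, -3.86502528e+01, -3.22960854e+01,  7.03008100e-02,
        3.39094992e-02, -8.26144878e-05]), 'eef_pos': array([0.2589537 , 0.51277349, 0.21374881]), 'ee_rot': array([-7.28039534e-01, -3.05535924e+00,  2.32204652e-03]), 'wrist_force': array([-0.20517871,  0.64239433,  0.3455552 ]), 'moment': array([-0.01105874,  0.02444858,  0.04175271]), 'gripper_width': 1.00122131417467}
```

View pics/top1.png

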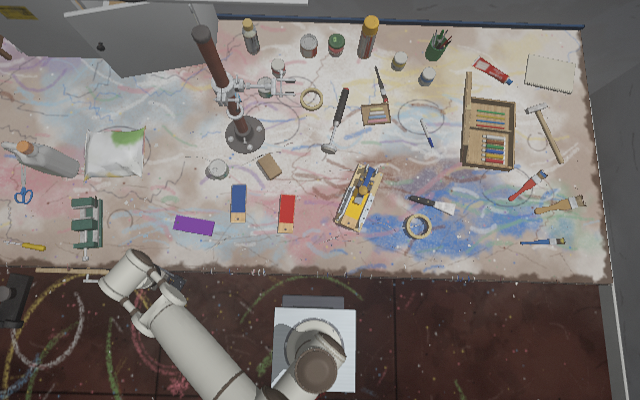

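View pics/scene1.png

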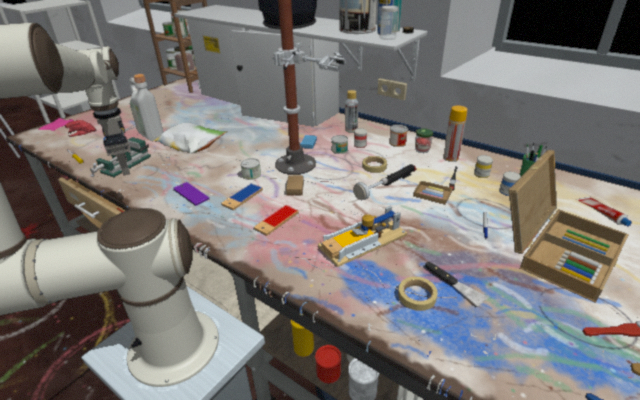

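The top view shows the red board at (287,213), its bare end towards the robot. The holder is at (358,197), with its mouth at the lower left around (350,225) and running up and right. The blue board is at (238,203). Next I measure the red board and the yellow pile top.

```bash
python3 - <<'E'
from h import *
for n in("top","scene"):
    c=dict(np.load(n+"1.npz")); f=c["frame"]; hsv=cv2.cvtColor(f,cv2.COLOR_RGB2HSV)
    H,S,V=[hsv[...,i].astype(int) for i in range(3)]
    roi=np.zeros(H.shape,bool)
    if n=="top": roi[160:245,220:400]=1
    else: roi[190:270,220:410]=1
    for nm,m,z in(("red",((H<6)|(H>174))&(S>180)&(V>100),.012),("yellow",(H>18)&(H<32)&(S>170)&(V>120),.038)):
        m=(m&roi).astype(np.uint8); cs,_=cv2.findContours(m,0,1)
        for q in sorted(cs,key=cv2.contourArea)[::-1][:2]:
            r=cv2.minAreaRect(q); b=cv2.boxPoints(r); print(n,nm,cv2.contourArea(q),[np.round(ray(c,*p,z)[:2],3).tolist() for p in b], np.round(ray(c,*r[0],z),3))
c=dict(np.load("top1.npz")); a=c["frame"][155:245,270:400]
b=c=dict(np.load("scene1.npz"))["frame"][185:275,240:410]
A=cv2.resize(a,None,fx=3,fy=3,interpolation=2);B=cv2.resize(b,None,fx=3,fy=3,interpolation=2)
o=np.zeros((540,510,3),np.uint8);o[:270,:390]=A;o[270:]=B
save({"frame":o},"crop.png")
E
```

```text
top red 0.0 [[0.594, 0.1], [0.594, 0.1], [0.594, 0.1], [0.594, 0.1]] [0.594 0.1   0.012]
top yellow 186.5 [[0.521, -0.108], [0.628, -0.15], [0.608, -0.202], [0.502, -0.159]] [ 0.564 -0.155  0.038]
scene red 252.0 [[0.489, 0.152], [0.618, 0.148], [0.589, 0.096], [0.465, 0.103]] [0.538 0.125 0.012]
scene yellow 244.0 [[0.521, -0.109], [0.646, -0.158], [0.605, -0.2], [0.487, -0.151]] [ 0.563 -0.154  0.038]
scene yellow 44.0 [[0.65, -0.133], [0.683, -0.126], [0.675, -0.165], [0.643, -0.171]] [ 0.663 -0.149  0.038]
```

View pics/crop.png

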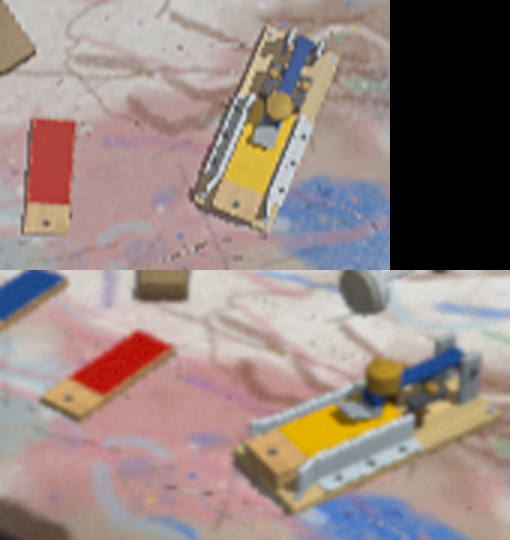

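The crop shows the red board clear of other things. The pile is yellow with its bare end at the holder's front; the lip, arm and brass weight are beyond. Now I go above the red board.

Emit:
move_arm([
  {"x": -2.86,"y": -1.86,"z": -0.33},
  {"x": -2.86,"y": -1.86,"z": -0.33},
  {"x": -2.86,"y": -1.86,"z": -0.33},
  {"x": -2.86,"y": -1.86,"z": -0.33},
  {"x": -2.86,"y": -1.86,"z": -0.33},
  {"x": -2.86,"y": -1.86,"z": -0.33},
  {"x": -2.86,"y": -1.86,"z": -0.33},
  {"x": -2.86,"y": -1.86,"z": -0.33},
  {"x": -2.86,"y": -1.86,"z": -0.33},
  {"x": -2.86,"y": -1.86,"z": -0.33},
  {"x": -2.86,"y": -1.86,"z": -0.33},
  {"x": -2.86,"y": -1.86,"z": -0.33},
  {"x": -2.86,"y": -1.86,"z": -0.33},
  {"x": -2.86,"y": -1.86,"z": -0.33},
  {"rz": -1.2},
  {"rz": -1.2},
  {"rz": -1.2},
  {"rz": -1.2},
  {},
  {},
])

```text
schema error: expected keys x, y, z, rx, ry, rz, gripper
```

```bash
cat >> h.py <<'E'
from scipy.spatial.transform import Rotation as Ro
def tool():
    s=manip.read_state(); R=Ro.from_rotvec(s["ee_rot"]).as_matrix(); return s["eef_pos"],R
def cmd(x,y,z,yaw):
    "total shift in tool axes (cm) now, and rz units to bring tool x to heading yaw+pi"
    p,R=tool(); d=R.T@(np.array([x,y,z])-p)*100
    w=np.array([[-np.cos(yaw),-np.sin(yaw),0],[-np.sin(yaw),np.cos(yaw),0],[0,0,-1]]).T
    w=np.array([[-np.cos(yaw),np.sin(yaw)*-1,0]])
    X=np.array([-np.cos(yaw),-np.sin(yaw),0]);Z=np.array([0,0,-1.]);T=np.c_[X,np.cross(Z,X),Z]
    print("tcp",p.round(4),"yaw",np.arctan2(-R[1,0],-R[0,0]).round(4),"shift",d.round(2),"turn",(np.degrees(Ro.from_matrix(R.T@T).as_rotvec())/5).round(3),"after-turn shift",(T.T@(np.array([x,y,z])-p)*100).round(2))
E
python3 - <<'E'
from h import *
c=manip.read_camera("wrist"); save(c,"w1.png"); np.savez("w1.npz",**c)
cmd(.5,.1,.26,-.05); print("cam",-c["R"].T@c["t"])
E
```

```text
tcp [0.259  0.5128 0.2139] yaw -0.4678 shift [-40.12 -25.99  -4.59] turn [-0.015 -0.007 -4.788] after-turn shift [-26.13 -40.03  -4.61]
cam [0.19659099 0.5431184  0.38388935]
```

View pics/w1.png

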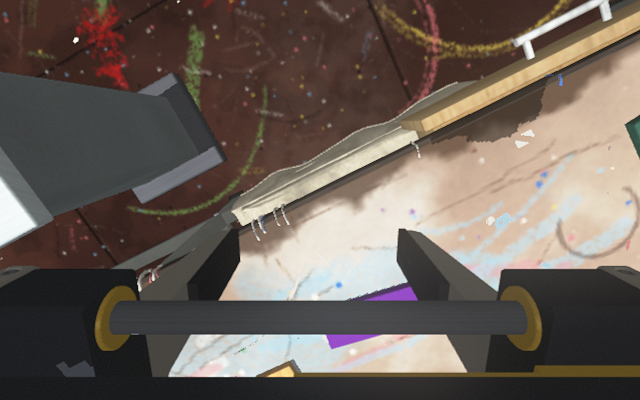

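The wrist picture shows the table edge; the camera looks past the TCP on its +x side. The call was refused because every row needs all keys, so nothing moved. I send it again, going a bit further in x.

Emit:
move_arm([
  {"x": -3.2,"y": -1.61,"z": -0.3,"rx": 0,"ry": 0,"rz": 0,"gripper": 1},
  {"x": -3.2,"y": -1.61,"z": -0.3,"rx": 0,"ry": 0,"rz": 0,"gripper": 1},
  {"x": -3.2,"y": -1.61,"z": -0.3,"rx": 0,"ry": 0,"rz": 0,"gripper": 1},
  {"x": -3.2,"y": -1.61,"z": -0.3,"rx": 0,"ry": 0,"rz": 0,"gripper": 1},
  {"x": -3.2,"y": -1.61,"z": -0.3,"rx": 0,"ry": 0,"rz": 0,"gripper": 1},
  {"x": -3.2,"y": -1.61,"z": -0.3,"rx": 0,"ry": 0,"rz": 0,"gripper": 1},
  {"x": -3.2,"y": -1.61,"z": -0.3,"rx": 0,"ry": 0,"rz": 0,"gripper": 1},
  {"x": -3.2,"y": -1.61,"z": -0.3,"rx": 0,"ry": 0,"rz": 0,"gripper": 1},
  {"x": -3.2,"y": -1.61,"z": -0.3,"rx": 0,"ry": 0,"rz": 0,"gripper": 1},
  {"x": -3.2,"y": -1.61,"z": -0.3,"rx": 0,"ry": 0,"rz": 0,"gripper": 1},
  {"x": -3.2,"y": -1.61,"z": -0.3,"rx": 0,"ry": 0,"rz": 0,"gripper": 1},
  {"x": -3.2,"y": -1.61,"z": -0.3,"rx": 0,"ry": 0,"rz": 0,"gripper": 1},
  {"x": -3.2,"y": -1.61,"z": -0.3,"rx": 0,"ry": 0,"rz": 0,"gripper": 1},
  {"x": -3.2,"y": -1.61,"z": -0.3,"rx": 0,"ry": 0,"rz": 0,"gripper": 1},
  {"x": -3.2,"y": -1.61,"z": -0.3,"rx": 0,"ry": 0,"rz": 0,"gripper": 1},
  {"x": 0,"y": 0,"z": 0,"rx": 0,"ry": 0,"rz": -1.2,"gripper": 1},
  {"x": 0,"y": 0,"z": 0,"rx": 0,"ry": 0,"rz": -1.2,"gripper": 1},
  {"x": 0,"y": 0,"z": 0,"rx": 0,"ry": 0,"rz": -1.2,"gripper": 1},
  {"x": 0,"y": 0,"z": 0,"rx": 0,"ry": 0,"rz": -1.2,"gripper": 1},
  {"x": 0,"y": 0,"z": 0,"rx": 0,"ry": 0,"rz": 0,"gripper": 1},
])

```text
time_s: 1.82
eef_pos: [0.5786, 0.0811, 0.2591]
ee_rot: [-0.073, -3.14, -0.0]
wrist_force: [0.4, -0.0, -0.3]
gripper_width: 0.998
```

```bash
python3 - <<'E'
from h import *
c=manip.read_camera("wrist"); save(c,"w2.png"); np.savez("w2.npz",**c)
cmd(.53,.11,.26,-.05)
f=c["frame"]; hsv=cv2.cvtColor(f,cv2.COLOR_RGB2HSV)
H,S,V=[hsv[...,i].astype(int) for i in range(3)]
m=(((H<6)|(H>174))&(S>150)&(V>80)).astype(np.uint8); cs,_=cv2.findContours(m,0,1)
q=max(cs,key=cv2.contourArea);r=cv2.minAreaRect(q);print(r)
B=[ray(c,*p,.012)[:2] for p in cv2.boxPoints(r)];print(np.round(B,4).tolist(),ray(c,*r[0],.012))
E
```

```text
tcp [0.5786 0.0812 0.2592] yaw -0.0511 shift [ 5.    2.63 -0.07] turn [ 0.    -0.008 -0.013] after-turn shift [ 5.    2.64 -0.08]
((352.0, 143.5), (89.0, 44.0), 90.0)
[[0.4827, 0.0994], [0.4853, 0.1552], [0.6009, 0.1549], [0.5981, 0.095]] [0.53976961 0.12617039 0.012     ]
```

View pics/w2.png

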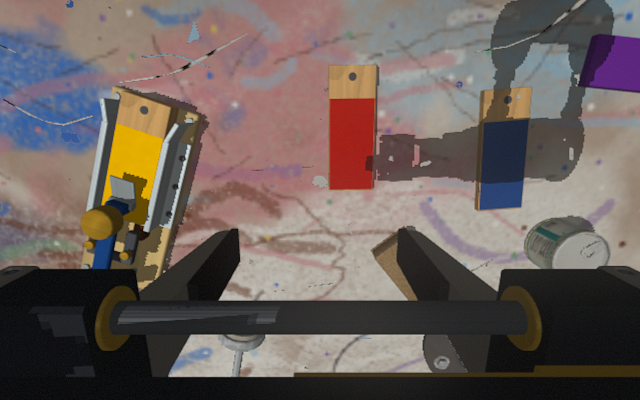

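The wrist view shows the red board at columns 329–378, rows 65–189, with its bare end towards the robot. The holder's pile front end is near (118–178, 88–105) and the lip at (122,190). I zoom in on the holder and compute.

```bash
python3 - <<'E'
from h import *
c=dict(np.load("w2.npz")); f=c["frame"]
save({"frame":cv2.resize(f[75:275,60:240],None,fx=3,fy=3,interpolation=cv2.INTER_NEAREST)},"crop2.png")
for p in((329,65),(378,65),(329,189),(377,189)): print(np.round(ray(c,*p,.012)[:2],4))
hsv=cv2.cvtColor(f,cv2.COLOR_RGB2HSV);H,S,V=[hsv[...,i].astype(int) for i in range(3)]
m=(H>21)&(H<30)&(S>200)&(V>150)
L=[];R=[]
for v in range(130,200,5):
    u=np.where(m[v,90:180])[0]+90
    if len(u): L.append(ray(c,u.min(),v,.038)[:2]);R.append(ray(c,u.max()+1,v,.038)[:2]); print(v,u.min(),u.max(),len(u),L[-1].round(4),R[-1].round(4))
E
```

```text
[0.4426 0.0996]
[0.4454 0.1602]
[0.5995 0.0936]
[0.6025 0.159 ]
130 115 136 22 [ 0.508  -0.1651] [ 0.5093 -0.1383]
135 114 151 38 [ 0.5139 -0.1676] [ 0.5161 -0.121 ]
140 113 162 50 [ 0.5198 -0.17  ] [ 0.5227 -0.1086]
145 112 161 50 [ 0.5258 -0.1725] [ 0.5287 -0.1109]
150 111 160 50 [ 0.5318 -0.1751] [ 0.5347 -0.1131]
155 111 158 48 [ 0.5379 -0.1764] [ 0.5407 -0.1167]
160 110 157 48 [ 0.544  -0.1789] [ 0.5468 -0.119 ]
165 109 156 48 [ 0.5501 -0.1815] [ 0.553  -0.1214]
170 108 155 48 [ 0.5563 -0.1841] [ 0.5592 -0.1237]
175 107 154 34 [ 0.5626 -0.1867] [ 0.5654 -0.1261]
180 106 153 11 [ 0.5689 -0.1894] [ 0.5717 -0.1285]
185 105 152 12 [ 0.5752 -0.1921] [ 0.5781 -0.1309]
190 104 151 16 [ 0.5816 -0.1947] [ 0.5845 -0.1334]
195 103 150 18 [ 0.5881 -0.1974] [ 0.591  -0.1358]
```

View pics/crop2.png

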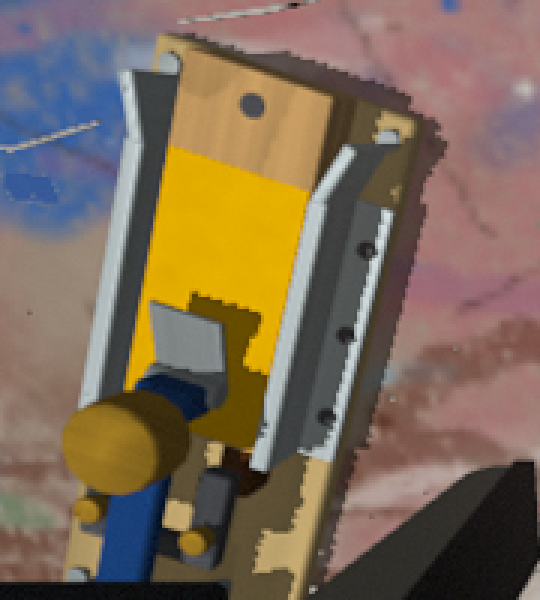

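```bash
python3 - <<'E'
from h import *
c=dict(np.load("w2.npz"))
x=np.array([np.cos(.383),-np.sin(.383)]);n=np.array([-x[1],x[0]])
for p in((120.7,95.7),(171,107.3)):
    q=ray(c,*p,.038)[:2]; print(q,q@x,q@n)
cmd(.4845,.1285,.05,-.03)
cmd(.4845,.1285,.003,-.03)
E
```

```text
[ 0.46892716 -0.15003581] 0.4910214079812784 0.03607495041258477
[ 0.48486528 -0.09246276] 0.48428945148722596 0.09543285862326067
tcp [0.5786 0.0812 0.2592] yaw -0.0511 shift [ 9.63  4.24 20.93] turn [ 0.001 -0.008 -0.242] after-turn shift [ 9.55  4.45 20.92]
tcp [0.5786 0.0812 0.2592] yaw -0.0511 shift [ 9.62  4.24 25.63] turn [ 0.001 -0.008 -0.242] after-turn shift [ 9.55  4.45 25.62]
```

Emit:
move_arm([
  {"x": 0,"y": 0,"z": 0,"rx": 0,"ry": 0,"rz": -0.24,"gripper": 1},
  {"x": 1.59,"y": 0.74,"z": 3,"rx": 0,"ry": 0,"rz": 0,"gripper": 1},
  {"x": 1.59,"y": 0.74,"z": 3,"rx": 0,"ry": 0,"rz": 0,"gripper": 1},
  {"x": 1.59,"y": 0.74,"z": 3,"rx": 0,"ry": 0,"rz": 0,"gripper": 1},
  {"x": 1.59,"y": 0.74,"z": 3,"rx": 0,"ry": 0,"rz": 0,"gripper": 1},
  {"x": 1.59,"y": 0.74,"z": 3,"rx": 0,"ry": 0,"rz": 0,"gripper": 1},
  {"x": 1.6,"y": 0.75,"z": 3,"rx": 0,"ry": 0,"rz": 0,"gripper": 1},
  {"x": 0,"y": 0,"z": 2.6,"rx": 0,"ry": 0,"rz": 0,"gripper": 1},
  {"x": 0,"y": 0,"z": 2,"rx": 0,"ry": 0,"rz": 0,"gripper": 1},
  {"x": 0,"y": 0,"z": 1.5,"rx": 0,"ry": 0,"rz": 0,"gripper": 1},
  {"x": 0,"y": 0,"z": 1.2,"rx": 0,"ry": 0,"rz": 0,"gripper": 1},
  {"x": 0,"y": 0,"z": 0.2,"rx": 0,"ry": 0,"rz": 0,"gripper": 1},
  {"x": 0,"y": 0,"z": 0,"rx": 0,"ry": 0,"rz": 0,"gripper": 1},
  {"x": 0,"y": 0,"z": 0,"rx": 0,"ry": 0,"rz": 0,"gripper": 1},
])

```text
time_s: 3.03
eef_pos: [0.4852, 0.1284, 0.0053]
ee_rot: [0.045, 3.14, 0.0]
wrist_force: [-0.3, 0.1, 1.1]
gripper_width: 1.004
```

```bash
python3 - <<'E'
from h import *
cmd(.4845,.1285,.003,-.03)
E
```

```text
tcp [0.4852 0.1284 0.0053] yaw -0.0285 shift [0.07 0.01 0.23] turn [0.    0.011 0.018] after-turn shift [0.07 0.01 0.23]
```

Emit:
move_arm([
  {"x": 0,"y": 0,"z": 0.15,"rx": 0,"ry": 0,"rz": 0,"gripper": 1},
  {"x": 0,"y": 0,"z": 0,"rx": 0,"ry": 0,"rz": 0,"gripper": -1},
  {"x": 0,"y": 0,"z": 0,"rx": 0,"ry": 0,"rz": 0,"gripper": -1},
  {"x": 0,"y": 0,"z": 0,"rx": 0,"ry": 0,"rz": 0,"gripper": -1},
  {"x": 0,"y": 0,"z": 0,"rx": 0,"ry": 0,"rz": 0,"gripper": -1},
  {"x": 0,"y": 0,"z": 0,"rx": 0,"ry": 0,"rz": 0,"gripper": -1},
  {"x": 0,"y": 0,"z": 0,"rx": 0,"ry": 0,"rz": 0,"gripper": -1},
  {"x": 0,"y": 0,"z": 0,"rx": 0,"ry": 0,"rz": 0,"gripper": -1},
  {"x": 0,"y": 0,"z": 0,"rx": 0,"ry": 0,"rz": 0,"gripper": -1},
  {"x": 0,"y": 0,"z": 0,"rx": 0,"ry": 0,"rz": 0,"gripper": -1},
])

```text
time_s: 3.87
eef_pos: [0.4847, 0.1284, 0.0032]
ee_rot: [0.044, 3.141, -0.0]
wrist_force: [-0.3, 0.7, 2.8]
gripper_width: 0.647
```

Emit:
move_arm([
  {"x": 0,"y": 0,"z": -1,"rx": 0,"ry": 0,"rz": 0,"gripper": -1},
  {"x": 0,"y": 0,"z": -2,"rx": 0,"ry": 0,"rz": 0,"gripper": -1},
  {"x": 0,"y": 0,"z": -2,"rx": 0,"ry": 0,"rz": 0,"gripper": -1},
  {"x": 0,"y": 0,"z": -2,"rx": 0,"ry": 0,"rz": 0,"gripper": -1},
  {"x": 0,"y": 0,"z": -2,"rx": 0,"ry": 0,"rz": 0,"gripper": -1},
  {"x": 0,"y": 0,"z": -2,"rx": 0,"ry": 0,"rz": 0,"gripper": -1},
  {"x": 0,"y": 0,"z": -1,"rx": 0,"ry": 0,"rz": 0,"gripper": -1},
  {"x": 0,"y": 0,"z": 0,"rx": 0,"ry": 0,"rz": 0,"gripper": -1},
  {"x": 0,"y": 0,"z": 0,"rx": 0,"ry": 0,"rz": 0,"gripper": -1},
])

```text
time_s: 4.62
eef_pos: [0.4846, 0.1284, 0.1231]
ee_rot: [0.044, 3.141, 0.0]
wrist_force: [-0.6, 0.2, -1.0]
gripper_width: 0.647
```

```bash
python3 - <<'E'
from h import *
c=manip.read_camera("wrist"); s=manip.read_camera("scene"); np.savez("w3.npz",**c)
o=np.zeros((400,640+0,3),np.uint8); a=cv2.resize(c["frame"],(400,250)); b=s["frame"][120:280,200:400]
o=np.zeros((250,800,3),np.uint8);o[:,:400]=a;o[:240,400:700]=cv2.resize(b,(300,240));save({"frame":o},"g.png")
hsv=cv2.cvtColor(c["frame"],cv2.COLOR_RGB2HSV);H,S,V=[hsv[...,i].astype(int) for i in range(3)]
m=(((H<6)|(H>174))&(S>150)&(V>60)).astype(np.uint8); cs,_=cv2.findContours(m,0,1)
q=max(cs,key=cv2.contourArea);print(cv2.minAreaRect(q),cv2.boundingRect(q)); cmd(.5,.1,.12,-.383)
print(manip.read_state()["gripper_width"],manip.read_state()["moment"])
E
```

```text
((317.9999694824219, 274.0), (101.99998474121094, 51.99999237060547), -0.0) (267, 248, 103, 53)
tcp [0.4835 0.1284 0.1217] yaw -0.028 shift [-1.73 -2.79  0.16] turn [-0.006 -0.029  4.068] after-turn shift [-2.59 -2.01  0.17]
0.6490220769847969 [ 0.07931949  0.05409367 -0.00924412]
```

View pics/g.png

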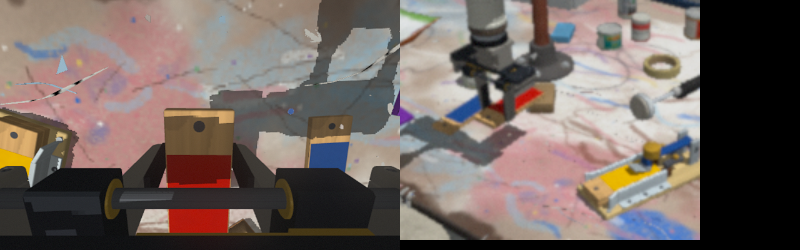

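The board is held straight, seen in the scene view; the wrist view shows its rear edge at about row 173 of the full picture. Plan: lower it with its front in the flare at holder x≈20, then slide it along between the guides and watch the side force.

```bash
python3 - <<'E'
from h import *
c=dict(np.load("w3.npz")); p,R=tool()
for u,v in((262,173),(370,173)): print("board rear in tool frame",(R.T@(ray(c,u,v,p[2]+.0088)-p)).round(4))
cmd(.3845,-.083,.12,-.383)
E
```

```text
board rear in tool frame [ 0.0423 -0.0308 -0.0087]
board rear in tool frame [ 0.0422  0.0259 -0.0087]
tcp [0.4835 0.1284 0.1217] yaw -0.028 shift [  9.31 -21.4    0.19] turn [-0.006 -0.029  4.068] after-turn shift [  1.29 -23.3    0.17]
```

Emit:
move_arm([
  {"x": 0,"y": 0,"z": 0,"rx": 0,"ry": 0,"rz": 1.02,"gripper": -1},
  {"x": 0,"y": 0,"z": 0,"rx": 0,"ry": 0,"rz": 1.02,"gripper": -1},
  {"x": 0,"y": 0,"z": 0,"rx": 0,"ry": 0,"rz": 1.02,"gripper": -1},
  {"x": 0,"y": 0,"z": 0,"rx": 0,"ry": 0,"rz": 1.01,"gripper": -1},
  {"x": 0.13,"y": -2.33,"z": 0,"rx": 0,"ry": 0,"rz": 0,"gripper": -1},
  {"x": 0.13,"y": -2.33,"z": 0,"rx": 0,"ry": 0,"rz": 0,"gripper": -1},
  {"x": 0.13,"y": -2.33,"z": 0,"rx": 0,"ry": 0,"rz": 0,"gripper": -1},
  {"x": 0.13,"y": -2.33,"z": 0,"rx": 0,"ry": 0,"rz": 0,"gripper": -1},
  {"x": 0.13,"y": -2.33,"z": 0,"rx": 0,"ry": 0,"rz": 0,"gripper": -1},
  {"x": 0.13,"y": -2.33,"z": 0,"rx": 0,"ry": 0,"rz": 0,"gripper": -1},
  {"x": 0.13,"y": -2.33,"z": 0,"rx": 0,"ry": 0,"rz": 0,"gripper": -1},
  {"x": 0.13,"y": -2.33,"z": 0,"rx": 0,"ry": 0,"rz": 0,"gripper": -1},
  {"x": 0.13,"y": -2.33,"z": 0,"rx": 0,"ry": 0,"rz": 0,"gripper": -1},
  {"x": 0.12,"y": -2.33,"z": 0,"rx": 0,"ry": 0,"rz": 0,"gripper": -1},
  {"x": 0,"y": 0,"z": 2,"rx": 0,"ry": 0,"rz": 0,"gripper": -1},
  {"x": 0,"y": 0,"z": 2,"rx": 0,"ry": 0,"rz": 0,"gripper": -1},
  {"x": 0,"y": 0,"z": 0,"rx": 0,"ry": 0,"rz": 0,"gripper": -1},
  {"x": 0,"y": 0,"z": 0,"rx": 0,"ry": 0,"rz": 0,"gripper": -1},
  {"x": 0,"y": 0,"z": 0,"rx": 0,"ry": 0,"rz": 0,"gripper": -1},
])

```text
time_s: 6.3
eef_pos: [0.3855, -0.0827, 0.0833]
ee_rot: [-0.597, -3.084, -0.0]
wrist_force: [0.3, 0.1, -0.7]
gripper_width: 0.645
```

```bash
python3 - <<'E'
from h import *
c=manip.read_camera("scene");t=manip.read_camera("top");np.savez("t4.npz",**t);np.savez("s4.npz",**c)
o=np.zeros((600,800,3),np.uint8);o[:420,:800]=cv2.resize(c["frame"][185:290,225:425],(800,420),interpolation=2)
save({"frame":o[:420]},"p.png"); cmd(.3845,-.083,.046,-.383); print(manip.read_state()["wrist_force"])
E
```

```text
tcp [ 0.3863 -0.0831  0.084 ] yaw -0.3825 shift [ 0.17 -0.06  3.8 ] turn [-0.003  0.017  0.006] after-turn shift [ 0.17 -0.06  3.8 ]
[ 0.18348544  0.38808696 -0.97384248]
```

View pics/p.png

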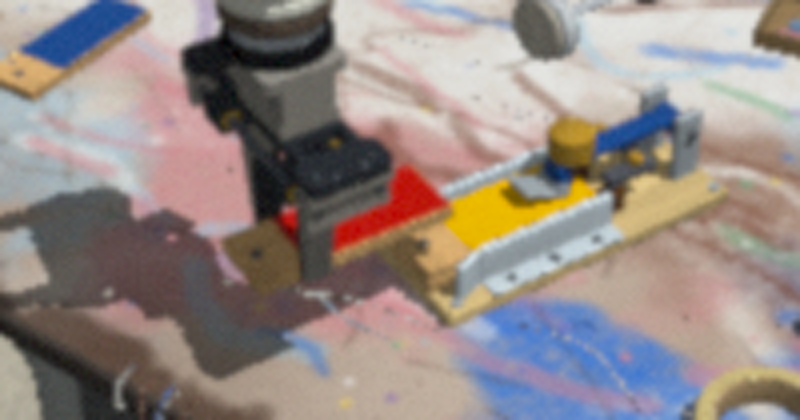

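The board hovers in line with the holder, its front just over the pile's end at about (440,210). I lower it to just above the pile.

Emit:
move_arm([
  {"x": 0.1,"y": 0,"z": 1.5,"rx": 0,"ry": 0,"rz": 0,"gripper": -1},
  {"x": 0,"y": 0,"z": 1.2,"rx": 0,"ry": 0,"rz": 0,"gripper": -1},
  {"x": 0,"y": 0,"z": 0.7,"rx": 0,"ry": 0,"rz": 0,"gripper": -1},
  {"x": 0,"y": 0,"z": 0.4,"rx": 0,"ry": 0,"rz": 0,"gripper": -1},
  {"x": 0,"y": 0,"z": 0,"rx": 0,"ry": 0,"rz": 0,"gripper": -1},
  {"x": 0,"y": 0,"z": 0,"rx": 0,"ry": 0,"rz": 0,"gripper": -1},
])

```text
time_s: 6.9
eef_pos: [0.385, -0.0827, 0.0456]
ee_rot: [0.598, 3.084, -0.0]
wrist_force: [-0.3, -0.8, 0.2]
gripper_width: 0.646
```

Emit:
move_arm([
  {"x": -0.6,"y": 0,"z": 0,"rx": 0,"ry": 0,"rz": 0,"gripper": -1},
  {"x": -0.6,"y": 0,"z": 0,"rx": 0,"ry": 0,"rz": 0,"gripper": -1},
  {"x": -0.6,"y": 0,"z": 0,"rx": 0,"ry": 0,"rz": 0,"gripper": -1},
  {"x": -0.6,"y": 0,"z": 0,"rx": 0,"ry": 0,"rz": 0,"gripper": -1},
  {"x": 0,"y": 0,"z": 0,"rx": 0,"ry": 0,"rz": 0,"gripper": -1},
  {"x": 0,"y": 0,"z": 0,"rx": 0,"ry": 0,"rz": 0,"gripper": -1},
])

```text
time_s: 7.4
eef_pos: [0.4072, -0.0917, 0.0452]
ee_rot: [-0.598, -3.084, -0.0]
wrist_force: [0.4, -1.0, -0.8]
gripper_width: 0.651
```

Emit:
move_arm([
  {"x": -0.5,"y": 0,"z": 0,"rx": 0,"ry": 0,"rz": 0,"gripper": -1},
  {"x": -0.5,"y": 0,"z": 0,"rx": 0,"ry": 0,"rz": 0,"gripper": -1},
  {"x": -0.5,"y": 0,"z": 0,"rx": 0,"ry": 0,"rz": 0,"gripper": -1},
  {"x": -0.5,"y": 0,"z": 0,"rx": 0,"ry": 0,"rz": 0,"gripper": -1},
  {"x": 0,"y": 0,"z": 0,"rx": 0,"ry": 0,"rz": 0,"gripper": -1},
  {"x": 0,"y": 0,"z": 0,"rx": 0,"ry": 0,"rz": 0,"gripper": -1},
])

```text
time_s: 7.9
eef_pos: [0.4256, -0.0991, 0.0451]
ee_rot: [-0.598, -3.084, -0.0]
wrist_force: [0.2, -0.4, 0.0]
gripper_width: 0.648
```

Emit:
move_arm([
  {"x": -0.5,"y": 0,"z": 0,"rx": 0,"ry": 0,"rz": 0,"gripper": -1},
  {"x": -0.5,"y": 0,"z": 0,"rx": 0,"ry": 0,"rz": 0,"gripper": -1},
  {"x": -0.5,"y": 0,"z": 0,"rx": 0,"ry": 0,"rz": 0,"gripper": -1},
  {"x": -0.5,"y": 0,"z": 0,"rx": 0,"ry": 0,"rz": 0,"gripper": -1},
  {"x": 0,"y": 0,"z": 0,"rx": 0,"ry": 0,"rz": 0,"gripper": -1},
  {"x": 0,"y": 0,"z": 0,"rx": 0,"ry": 0,"rz": 0,"gripper": -1},
])

```text
time_s: 8.4
eef_pos: [0.4442, -0.1066, 0.0451]
ee_rot: [-0.598, -3.084, -0.0]
wrist_force: [-0.7, -0.0, -0.6]
gripper_width: 0.649
```

```bash
python3 - <<'E'
from h import *
c=manip.read_camera("scene");t=manip.read_camera("top")
o=np.zeros((600,800,3),np.uint8);o[:360,:]=cv2.resize(c["frame"][190:280,225:425],(800,360),interpolation=2);o[360:,:400]=cv2.resize(t["frame"][165:240,305:405],(400,240)[:2],interpolation=2)
save({"frame":o},"p2.png"); p,R=tool(); x=np.array([np.cos(.383),-np.sin(.383)]);n=np.array([-x[1],x[0]])
print("holder x,y of tcp",(p[:2]@x-.4877,p[:2]@n-.0667),p[2],manip.read_state()["wrist_force"],manip.read_state()["moment"])
E
```

```text
holder x,y of tcp (np.float64(-0.03635379488980767), np.float64(0.000501754715328151)) 0.04494443206394236 [ 0.62419382 -0.16860026 -0.16724425] [-0.01913772  0.10213872 -0.00688337]
```

View pics/p2.png

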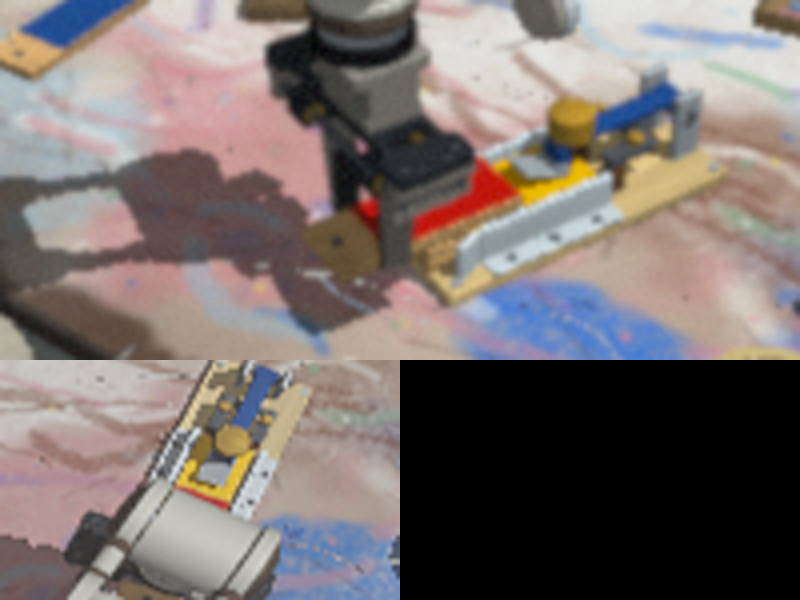

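The board's front is inside the guides, ahead of the lip, with no side force. Last bit forward, then down and release.

Emit:
move_arm([
  {"x": -0.6,"y": 0,"z": 0,"rx": 0,"ry": 0,"rz": 0,"gripper": -1},
  {"x": -0.6,"y": 0,"z": 0,"rx": 0,"ry": 0,"rz": 0,"gripper": -1},
  {"x": 0,"y": 0,"z": 0.2,"rx": 0,"ry": 0,"rz": 0,"gripper": -1},
  {"x": 0,"y": 0,"z": 0.15,"rx": 0,"ry": 0,"rz": 0,"gripper": -1},
  {"x": 0,"y": 0,"z": 0,"rx": 0,"ry": 0,"rz": 0,"gripper": -1},
  {"x": 0,"y": 0,"z": 0,"rx": 0,"ry": 0,"rz": 0,"gripper": -1},
])

```text
time_s: 9.0
eef_pos: [0.455, -0.1109, 0.0414]
ee_rot: [-0.598, -3.084, -0.0]
wrist_force: [-0.3, 0.2, -0.5]
gripper_width: 0.649
```

Emit:
move_arm([
  {"x": 0,"y": 0,"z": 0.1,"rx": 0,"ry": 0,"rz": 0,"gripper": -1},
  {"x": 0,"y": 0,"z": 0,"rx": 0,"ry": 0,"rz": 0,"gripper": 0},
  {"x": 0,"y": 0,"z": 0,"rx": 0,"ry": 0,"rz": 0,"gripper": 1},
  {"x": 0,"y": 0,"z": 0,"rx": 0,"ry": 0,"rz": 0,"gripper": 1},
  {"x": 0,"y": 0,"z": 0,"rx": 0,"ry": 0,"rz": 0,"gripper": 1},
  {"x": 0,"y": 0,"z": 0,"rx": 0,"ry": 0,"rz": 0,"gripper": 1},
  {"x": 0,"y": 0,"z": -1,"rx": 0,"ry": 0,"rz": 0,"gripper": 1},
  {"x": 0,"y": 0,"z": -2,"rx": 0,"ry": 0,"rz": 0,"gripper": 1},
  {"x": 0,"y": 0,"z": -2,"rx": 0,"ry": 0,"rz": 0,"gripper": 1},
  {"x": 1.5,"y": 0,"z": 0,"rx": 0,"ry": 0,"rz": 0,"gripper": 1},
  {"x": 2,"y": 0,"z": 0,"rx": 0,"ry": 0,"rz": 0,"gripper": 1},
  {"x": 2,"y": 0,"z": 0,"rx": 0,"ry": 0,"rz": 0,"gripper": -1},
  {"x": 1.5,"y": 0,"z": 0,"rx": 0,"ry": 0,"rz": 0,"gripper": -1},
  {"x": 0,"y": 0,"z": 0,"rx": 0,"ry": 0,"rz": 0,"gripper": -1},
  {"x": 0,"y": 0,"z": 0,"rx": 0,"ry": 0,"rz": 0,"gripper": -1},
  {"x": 0,"y": 0,"z": 0,"rx": 0,"ry": 0,"rz": 0,"gripper": -1},
  {"x": 0,"y": 0,"z": 0,"rx": 0,"ry": 0,"rz": 0,"gripper": -1},
  {"x": 0,"y": 0,"z": 0,"rx": 0,"ry": 0,"rz": 0,"gripper": -1},
])

```text
time_s: 10.5
eef_pos: [0.3909, -0.0852, 0.0909]
ee_rot: [0.598, 3.084, -0.0]
wrist_force: [-0.2, -0.0, -0.5]
gripper_width: 0.517
```

```bash
python3 - <<'E'
from h import *
c=manip.read_camera("scene");t=manip.read_camera("top")
o=np.zeros((600,800,3),np.uint8);o[:360,:]=cv2.resize(c["frame"][190:280,225:425],(800,360),interpolation=2);o[360:,:400]=cv2.resize(t["frame"][165:240,305:405],(400,240)[:2],interpolation=2)
w=manip.read_camera("wrist");o[360:,400:784]=cv2.resize(w["frame"],(384,240))
save({"frame":o},"p3.png"); p,R=tool(); x=np.array([np.cos(.383),-np.sin(.383)]);n=np.array([-x[1],x[0]])
s=manip.read_state();print("holder x,y of tcp",(p[:2]@x-.4877,p[:2]@n-.0667),p[2],s["wrist_force"],s["gripper_width"])
E
```

```text
holder x,y of tcp (np.float64(-0.09380339926887671), np.float64(0.0004162790814988132)) 0.09058987587161405 [ 0.16963488 -0.75365149  0.4524459 ] 0.38315189413710216
```

View pics/p3.png

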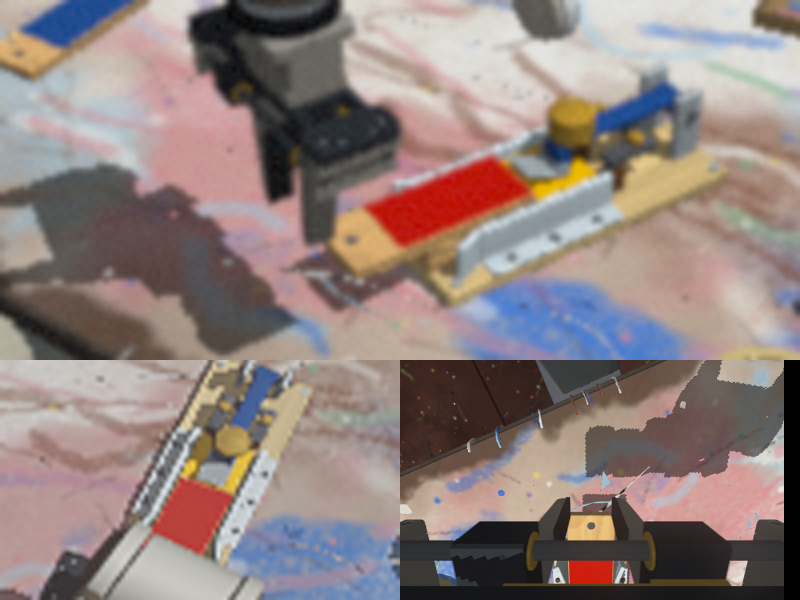

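The red board lies level on the pile between the guides, face up, its front at the lip. I finish closing, lower behind it to z≈43 mm and approach.

Emit:
move_arm([
  {"x": 0,"y": 0,"z": 0,"rx": 0,"ry": 0,"rz": 0,"gripper": -1},
  {"x": 0,"y": 0,"z": 0,"rx": 0,"ry": 0,"rz": 0,"gripper": -1},
  {"x": 0,"y": 0,"z": 0,"rx": 0,"ry": 0,"rz": 0,"gripper": -1},
  {"x": 0,"y": 0,"z": 0,"rx": 0,"ry": 0,"rz": 0,"gripper": -1},
  {"x": 0,"y": 0,"z": 0,"rx": 0,"ry": 0,"rz": 0,"gripper": -1},
  {"x": 0,"y": 0,"z": 1.6,"rx": 0,"ry": 0,"rz": 0,"gripper": -1},
  {"x": 0,"y": 0,"z": 1.6,"rx": 0,"ry": 0,"rz": 0,"gripper": -1},
  {"x": 0,"y": 0,"z": 1.1,"rx": 0,"ry": 0,"rz": 0,"gripper": -1},
  {"x": 0,"y": 0,"z": 0.4,"rx": 0,"ry": 0,"rz": 0,"gripper": -1},
  {"x": 0,"y": 0,"z": 0,"rx": 0,"ry": 0,"rz": 0,"gripper": -1},
  {"x": -0.5,"y": 0,"z": 0,"rx": 0,"ry": 0,"rz": 0,"gripper": -1},
  {"x": -0.4,"y": 0,"z": 0,"rx": 0,"ry": 0,"rz": 0,"gripper": -1},
  {"x": 0,"y": 0,"z": 0,"rx": 0,"ry": 0,"rz": 0,"gripper": -1},
  {"x": 0,"y": 0,"z": 0,"rx": 0,"ry": 0,"rz": 0,"gripper": -1},
])

```text
time_s: 11.82
eef_pos: [0.3994, -0.0886, 0.0443]
ee_rot: [0.598, 3.083, -0.001]
wrist_force: [0.1, -0.7, -0.1]
gripper_width: 0.002
```

Emit:
move_arm([
  {"x": -0.2,"y": 0,"z": 0,"rx": 0,"ry": 0,"rz": 0,"gripper": -1},
  {"x": -0.2,"y": 0,"z": 0,"rx": 0,"ry": 0,"rz": 0,"gripper": -1},
  {"x": -0.2,"y": 0,"z": 0,"rx": 0,"ry": 0,"rz": 0,"gripper": -1},
  {"x": -0.2,"y": 0,"z": 0,"rx": 0,"ry": 0,"rz": 0,"gripper": -1},
  {"x": -0.2,"y": 0,"z": 0,"rx": 0,"ry": 0,"rz": 0,"gripper": -1},
  {"x": -0.2,"y": 0,"z": 0,"rx": 0,"ry": 0,"rz": 0,"gripper": -1},
])

```text
time_s: 12.32
eef_pos: [0.4097, -0.0927, 0.0436]
ee_rot: [-0.598, -3.084, -0.0]
wrist_force: [-0.6, -0.2, -0.3]
gripper_width: 0.003
```

Emit:
move_arm([
  {"x": -0.15,"y": 0,"z": 0,"rx": 0,"ry": 0,"rz": 0,"gripper": -1},
  {"x": -0.15,"y": 0,"z": 0,"rx": 0,"ry": 0,"rz": 0,"gripper": -1},
  {"x": -0.15,"y": 0,"z": 0,"rx": 0,"ry": 0,"rz": 0,"gripper": -1},
  {"x": -0.15,"y": 0,"z": 0,"rx": 0,"ry": 0,"rz": 0,"gripper": -1},
  {"x": -0.15,"y": 0,"z": 0,"rx": 0,"ry": 0,"rz": 0,"gripper": -1},
  {"x": -0.15,"y": 0,"z": 0,"rx": 0,"ry": 0,"rz": 0,"gripper": -1},
])

```text
time_s: 12.82
eef_pos: [0.417, -0.0955, 0.0432]
ee_rot: [-0.597, -3.081, -0.001]
wrist_force: [-4.0, 1.9, 3.8]
gripper_width: 0.001
```

Emit:
move_arm([
  {"x": -0.15,"y": 0,"z": 0,"rx": 0,"ry": 0,"rz": 0,"gripper": -1},
  {"x": -0.15,"y": 0,"z": 0,"rx": 0,"ry": 0,"rz": 0,"gripper": -1},
  {"x": -0.15,"y": 0,"z": 0,"rx": 0,"ry": 0,"rz": 0,"gripper": -1},
  {"x": -0.15,"y": 0,"z": 0,"rx": 0,"ry": 0,"rz": 0,"gripper": -1},
  {"x": -0.15,"y": 0,"z": 0,"rx": 0,"ry": 0,"rz": 0,"gripper": -1},
  {"x": -0.15,"y": 0,"z": 0,"rx": 0,"ry": 0,"rz": 0,"gripper": -1},
])

```text
time_s: 13.32
eef_pos: [0.4263, -0.0994, 0.0434]
ee_rot: [-0.598, -3.084, -0.0]
wrist_force: [-3.2, 1.0, 0.8]
gripper_width: 0.01
```

Emit:
move_arm([
  {"x": -0.15,"y": 0,"z": 0,"rx": 0,"ry": 0,"rz": 0,"gripper": -1},
  {"x": -0.15,"y": 0,"z": 0,"rx": 0,"ry": 0,"rz": 0,"gripper": -1},
  {"x": -0.15,"y": 0,"z": 0,"rx": 0,"ry": 0,"rz": 0,"gripper": -1},
  {"x": -0.15,"y": 0,"z": 0,"rx": 0,"ry": 0,"rz": 0,"gripper": -1},
  {"x": -0.15,"y": 0,"z": 0,"rx": 0,"ry": 0,"rz": 0,"gripper": -1},
  {"x": -0.15,"y": 0,"z": 0,"rx": 0,"ry": 0,"rz": 0,"gripper": -1},
])

```text
time_s: 13.82
eef_pos: [0.4347, -0.1027, 0.0435]
ee_rot: [-0.598, -3.084, -0.0]
wrist_force: [-3.4, 1.2, -0.5]
gripper_width: 0.003
```

```bash
python3 - <<'E'
from h import *
c=dict(np.load("w2.npz"));x=np.array([np.cos(.383),-np.sin(.383)]);n=np.array([-x[1],x[0]])
for u,v in((127.5,231.5),(138,233),(125,250),(135,253)):
    for z in(.051,.04):
        q=ray(c,u,v,z)[:2];print(u,v,z,(q@x-.4877).round(4),(q@n-.0667).round(4))
E
```

```text
127.5 231.5 0.051 0.1633 0.0153
127.5 231.5 0.04 0.1694 0.0099
138 233 0.051 0.1609 0.0284
138 233 0.04 0.1669 0.0234
125 250 0.051 0.1897 0.017
125 250 0.04 0.1966 0.0117
135 253 0.051 0.1896 0.0301
135 253 0.04 0.1965 0.0251
```

Emit:
move_arm([
  {"x": -0.1,"y": 0,"z": 0,"rx": 0,"ry": 0,"rz": 0,"gripper": -1},
  {"x": -0.1,"y": 0,"z": 0,"rx": 0,"ry": 0,"rz": 0,"gripper": -1},
  {"x": -0.1,"y": 0,"z": 0,"rx": 0,"ry": 0,"rz": 0,"gripper": -1},
  {"x": -0.1,"y": 0,"z": 0,"rx": 0,"ry": 0,"rz": 0,"gripper": -1},
  {"x": -0.1,"y": 0,"z": 0,"rx": 0,"ry": 0,"rz": 0,"gripper": -1},
  {"x": -0.1,"y": 0,"z": 0,"rx": 0,"ry": 0,"rz": 0,"gripper": -1},
  {"x": -0.1,"y": 0,"z": 0,"rx": 0,"ry": 0,"rz": 0,"gripper": -1},
  {"x": 0,"y": 0,"z": 0,"rx": 0,"ry": 0,"rz": 0,"gripper": -1},
])

```text
time_s: 14.48
eef_pos: [0.442, -0.1058, 0.044]
ee_rot: [0.598, 3.082, -0.001]
wrist_force: [0.4, 0.8, -1.0]
gripper_width: 0.007
```

The stop's left finger appears to end near holder x≈162; the board's front is now at about 132. I continue slowly.

Emit:
move_arm([
  {"x": -0.1,"y": 0,"z": 0,"rx": 0,"ry": 0,"rz": 0,"gripper": -1},
  {"x": -0.1,"y": 0,"z": 0,"rx": 0,"ry": 0,"rz": 0,"gripper": -1},
  {"x": -0.1,"y": 0,"z": 0,"rx": 0,"ry": 0,"rz": 0,"gripper": -1},
  {"x": -0.1,"y": 0,"z": 0,"rx": 0,"ry": 0,"rz": 0,"gripper": -1},
  {"x": -0.1,"y": 0,"z": 0,"rx": 0,"ry": 0,"rz": 0,"gripper": -1},
])

```text
time_s: 14.9
eef_pos: [0.4459, -0.1072, 0.0436]
ee_rot: [-0.598, -3.084, 0.0]
wrist_force: [-2.5, 0.2, 0.5]
gripper_width: 0.003
```

Emit:
move_arm([
  {"x": -0.1,"y": 0,"z": 0,"rx": 0,"ry": 0,"rz": 0,"gripper": -1},
  {"x": -0.1,"y": 0,"z": 0,"rx": 0,"ry": 0,"rz": 0,"gripper": -1},
  {"x": -0.1,"y": 0,"z": 0,"rx": 0,"ry": 0,"rz": 0,"gripper": -1},
  {"x": -0.1,"y": 0,"z": 0,"rx": 0,"ry": 0,"rz": 0,"gripper": -1},
  {"x": -0.1,"y": 0,"z": 0,"rx": 0,"ry": 0,"rz": 0,"gripper": -1},
])

```text
time_s: 15.32
eef_pos: [0.4505, -0.1091, 0.0436]
ee_rot: [-0.598, -3.084, -0.0]
wrist_force: [-2.0, 0.4, -0.9]
gripper_width: 0.009
```

Emit:
move_arm([
  {"x": -0.1,"y": 0,"z": 0,"rx": 0,"ry": 0,"rz": 0,"gripper": -1},
  {"x": -0.1,"y": 0,"z": 0,"rx": 0,"ry": 0,"rz": 0,"gripper": -1},
  {"x": -0.1,"y": 0,"z": 0,"rx": 0,"ry": 0,"rz": 0,"gripper": -1},
  {"x": -0.1,"y": 0,"z": 0,"rx": 0,"ry": 0,"rz": 0,"gripper": -1},
  {"x": -0.1,"y": 0,"z": 0,"rx": 0,"ry": 0,"rz": 0,"gripper": -1},
])

```text
time_s: 15.73
eef_pos: [0.4552, -0.111, 0.0436]
ee_rot: [0.598, 3.084, 0.0]
wrist_force: [-0.8, 0.7, 0.0]
gripper_width: 0.003
```

```bash
python3 - <<'E'
from h import *
w=manip.read_camera("wrist");c=manip.read_camera("scene");t=manip.read_camera("top")
o=np.zeros((600,800,3),np.uint8);o[:360,:]=cv2.resize(c["frame"][190:280,225:425],(800,360),interpolation=2);o[360:,:400]=cv2.resize(t["frame"][165:240,305:405],(400,240)[:2],interpolation=2)
o[360:,400:784]=cv2.resize(w["frame"],(384,240))
save({"frame":o},"p4.png"); p,R=tool(); x=np.array([np.cos(.383),-np.sin(.383)]);n=np.array([-x[1],x[0]])
s=manip.read_state();print("holder x,y of tcp",(p[:2]@x-.4877,p[:2]@n-.0667),p[2],s["wrist_force"])
E
```

```text
holder x,y of tcp (np.float64(-0.02382803110699), np.float64(0.00044053624950343706)) 0.043684080306293324 [-1.70911806  0.00962825 -1.12998464]
```

View pics/p4.png

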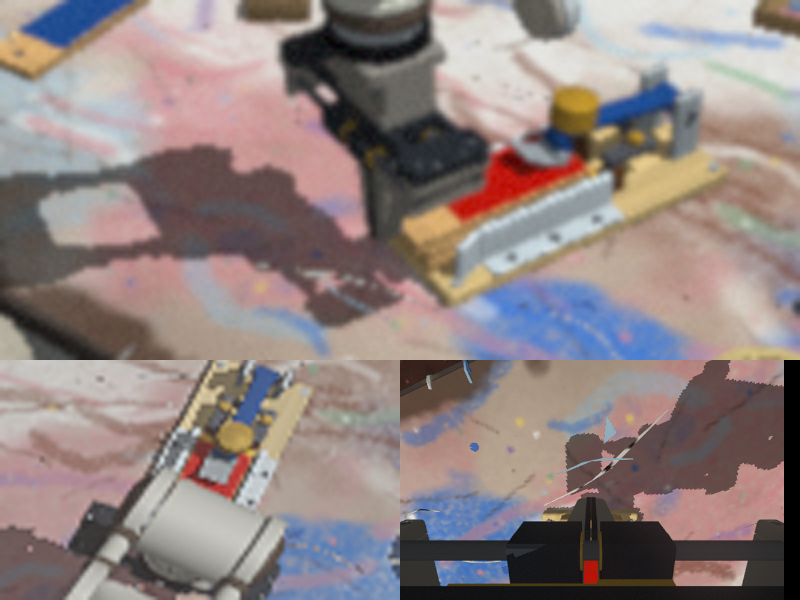

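The board is under the raised foot and square to the guides, pushed on its bare end. Now finer steps.

Emit:
move_arm([
  {"x": -0.1,"y": 0,"z": 0,"rx": 0,"ry": 0,"rz": 0,"gripper": -1},
  {"x": -0.1,"y": 0,"z": 0,"rx": 0,"ry": 0,"rz": 0,"gripper": -1},
  {"x": -0.1,"y": 0,"z": 0,"rx": 0,"ry": 0,"rz": 0,"gripper": -1},
  {"x": -0.05,"y": 0,"z": 0,"rx": 0,"ry": 0,"rz": 0,"gripper": -1},
  {"x": -0.05,"y": 0,"z": 0,"rx": 0,"ry": 0,"rz": 0,"gripper": -1},
])

```text
time_s: 16.3
eef_pos: [0.4589, -0.1125, 0.0436]
ee_rot: [-0.598, -3.084, -0.0]
wrist_force: [-2.8, 0.3, -0.6]
gripper_width: 0.006
```

Emit:
move_arm([
  {"x": -0.05,"y": 0,"z": 0,"rx": 0,"ry": 0,"rz": 0,"gripper": -1},
  {"x": -0.05,"y": 0,"z": 0,"rx": 0,"ry": 0,"rz": 0,"gripper": -1},
  {"x": -0.05,"y": 0,"z": 0,"rx": 0,"ry": 0,"rz": 0,"gripper": -1},
  {"x": -0.05,"y": 0,"z": 0,"rx": 0,"ry": 0,"rz": 0,"gripper": -1},
  {"x": -0.05,"y": 0,"z": 0,"rx": 0,"ry": 0,"rz": 0,"gripper": -1},
])

```text
time_s: 16.72
eef_pos: [0.4612, -0.1134, 0.0436]
ee_rot: [-0.598, -3.084, 0.0]
wrist_force: [-2.2, 2.3, -0.9]
gripper_width: 0.008
```

Emit:
move_arm([
  {"x": -0.05,"y": 0,"z": 0,"rx": 0,"ry": 0,"rz": 0,"gripper": -1},
  {"x": -0.05,"y": 0,"z": 0,"rx": 0,"ry": 0,"rz": 0,"gripper": -1},
  {"x": -0.05,"y": 0,"z": 0,"rx": 0,"ry": 0,"rz": 0,"gripper": -1},
  {"x": -0.05,"y": 0,"z": 0,"rx": 0,"ry": 0,"rz": 0,"gripper": -1},
])

```text
time_s: 17.05
eef_pos: [0.463, -0.1141, 0.0436]
ee_rot: [-0.598, -3.084, -0.0]
wrist_force: [-0.6, 0.7, -1.1]
gripper_width: 0.006
```

Emit:
move_arm([
  {"x": -0.05,"y": 0,"z": 0,"rx": 0,"ry": 0,"rz": 0,"gripper": -1},
  {"x": -0.05,"y": 0,"z": 0,"rx": 0,"ry": 0,"rz": 0,"gripper": -1},
  {"x": -0.05,"y": 0,"z": 0,"rx": 0,"ry": 0,"rz": 0,"gripper": -1},
  {"x": -0.05,"y": 0,"z": 0,"rx": 0,"ry": 0,"rz": 0,"gripper": -1},
])

```text
time_s: 17.38
eef_pos: [0.4649, -0.1149, 0.0436]
ee_rot: [0.598, 3.084, -0.0]
wrist_force: [-1.4, 0.3, 0.0]
gripper_width: 0.006
```

Emit:
move_arm([
  {"x": -0.05,"y": 0,"z": 0,"rx": 0,"ry": 0,"rz": 0,"gripper": -1},
  {"x": -0.05,"y": 0,"z": 0,"rx": 0,"ry": 0,"rz": 0,"gripper": -1},
  {"x": -0.05,"y": 0,"z": 0,"rx": 0,"ry": 0,"rz": 0,"gripper": -1},
  {"x": -0.05,"y": 0,"z": 0,"rx": 0,"ry": 0,"rz": 0,"gripper": -1},
])

```text
time_s: 17.72
eef_pos: [0.4667, -0.1157, 0.0436]
ee_rot: [-0.598, -3.084, 0.0]
wrist_force: [-1.3, 0.0, 0.0]
gripper_width: 0.002
```

Emit:
move_arm([
  {"x": -0.05,"y": 0,"z": 0,"rx": 0,"ry": 0,"rz": 0,"gripper": -1},
  {"x": -0.05,"y": 0,"z": 0,"rx": 0,"ry": 0,"rz": 0,"gripper": -1},
  {"x": -0.05,"y": 0,"z": 0,"rx": 0,"ry": 0,"rz": 0,"gripper": -1},
])

```text
time_s: 17.97
eef_pos: [0.4681, -0.1162, 0.0436]
ee_rot: [-0.598, -3.084, -0.0]
wrist_force: [-1.8, -0.2, -0.2]
gripper_width: 0.005
```

Emit:
move_arm([
  {"x": -0.05,"y": 0,"z": 0,"rx": 0,"ry": 0,"rz": 0,"gripper": -1},
  {"x": -0.05,"y": 0,"z": 0,"rx": 0,"ry": 0,"rz": 0,"gripper": -1},
  {"x": -0.05,"y": 0,"z": 0,"rx": 0,"ry": 0,"rz": 0,"gripper": -1},
])

```text
time_s: 18.22
eef_pos: [0.4695, -0.1168, 0.0436]
ee_rot: [0.598, 3.084, -0.0]
wrist_force: [-1.3, 1.0, -1.4]
gripper_width: 0.007
```

Emit:
move_arm([
  {"x": -0.05,"y": 0,"z": 0,"rx": 0,"ry": 0,"rz": 0,"gripper": -1},
  {"x": -0.05,"y": 0,"z": 0,"rx": 0,"ry": 0,"rz": 0,"gripper": -1},
  {"x": -0.05,"y": 0,"z": 0,"rx": 0,"ry": 0,"rz": 0,"gripper": -1},
])

```text
time_s: 18.47
eef_pos: [0.4709, -0.1173, 0.0436]
ee_rot: [0.598, 3.084, -0.0]
wrist_force: [-2.0, -0.2, -2.2]
gripper_width: 0.005
```

Emit:
move_arm([
  {"x": -0.05,"y": 0,"z": 0,"rx": 0,"ry": 0,"rz": 0,"gripper": -1},
  {"x": -0.05,"y": 0,"z": 0,"rx": 0,"ry": 0,"rz": 0,"gripper": -1},
  {"x": -0.05,"y": 0,"z": 0,"rx": 0,"ry": 0,"rz": 0,"gripper": -1},
])

```text
time_s: 18.72
eef_pos: [0.4715, -0.1176, 0.0433]
ee_rot: [-0.598, -3.082, -0.001]
wrist_force: [-5.7, 2.3, 1.6]
gripper_width: 0.005
```

Stop met. Small steps up to 15–20 N.

Emit:
move_arm([
  {"x": -0.05,"y": 0,"z": 0,"rx": 0,"ry": 0,"rz": 0,"gripper": -1},
  {"x": 0,"y": 0,"z": 0,"rx": 0,"ry": 0,"rz": 0,"gripper": -1},
])

```text
time_s: 18.88
eef_pos: [0.4715, -0.1176, 0.0433]
ee_rot: [-0.597, -3.081, -0.001]
wrist_force: [-5.8, 2.6, 1.8]
gripper_width: 0.007
```

Emit:
move_arm([
  {"x": -0.05,"y": 0,"z": 0,"rx": 0,"ry": 0,"rz": 0,"gripper": -1},
  {"x": -0.05,"y": 0,"z": 0,"rx": 0,"ry": 0,"rz": 0,"gripper": -1},
  {"x": 0,"y": 0,"z": 0,"rx": 0,"ry": 0,"rz": 0,"gripper": -1},
])

```text
time_s: 19.13
eef_pos: [0.4716, -0.1176, 0.0432]
ee_rot: [-0.596, -3.079, -0.001]
wrist_force: [-9.3, 2.8, 6.4]
gripper_width: 0.007
```

Emit:
move_arm([
  {"x": -0.05,"y": 0,"z": 0,"rx": 0,"ry": 0,"rz": 0,"gripper": -1},
  {"x": -0.05,"y": 0,"z": 0,"rx": 0,"ry": 0,"rz": 0,"gripper": -1},
  {"x": 0,"y": 0,"z": 0,"rx": 0,"ry": 0,"rz": 0,"gripper": -1},
])

```text
time_s: 19.38
eef_pos: [0.4716, -0.1176, 0.0432]
ee_rot: [-0.596, -3.077, -0.002]
wrist_force: [-13.7, 4.1, 9.9]
gripper_width: 0.003
```

Emit:
move_arm([
  {"x": -0.05,"y": 0,"z": 0,"rx": 0,"ry": 0,"rz": 0,"gripper": -1},
  {"x": 0,"y": 0,"z": 0,"rx": 0,"ry": 0,"rz": 0,"gripper": -1},
  {"x": 0,"y": 0,"z": 0,"rx": 0,"ry": 0,"rz": 0,"gripper": -1},
  {"x": 0,"y": 0,"z": 0,"rx": 0,"ry": 0,"rz": 0,"gripper": -1},
])

```text
time_s: 19.72
eef_pos: [0.4717, -0.1176, 0.0432]
ee_rot: [-0.595, -3.076, -0.002]
wrist_force: [-14.5, 3.7, 10.9]
gripper_width: 0.007
```

15 N held firmly. I back off straight, then rise and check.

Emit:
move_arm([
  {"x": 0.1,"y": 0,"z": 0,"rx": 0,"ry": 0,"rz": 0,"gripper": -1},
  {"x": 0.2,"y": 0,"z": 0,"rx": 0,"ry": 0,"rz": 0,"gripper": -1},
  {"x": 0.3,"y": 0,"z": 0,"rx": 0,"ry": 0,"rz": 0,"gripper": -1},
  {"x": 1,"y": 0,"z": 0,"rx": 0,"ry": 0,"rz": 0,"gripper": -1},
  {"x": 2,"y": 0,"z": 0,"rx": 0,"ry": 0,"rz": 0,"gripper": -1},
  {"x": 2,"y": 0,"z": -1,"rx": 0,"ry": 0,"rz": 0,"gripper": -1},
  {"x": 2,"y": 0,"z": -3,"rx": 0,"ry": 0,"rz": 0,"gripper": -1},
  {"x": 0,"y": 3,"z": -3,"rx": 0,"ry": 0,"rz": 0,"gripper": -1},
  {"x": 0,"y": 3,"z": -3,"rx": 0,"ry": 0,"rz": 0,"gripper": -1},
  {"x": 0,"y": 3,"z": -2,"rx": 0,"ry": 0,"rz": 0,"gripper": -1},
  {"x": 0,"y": 3,"z": -2,"rx": 0,"ry": 0,"rz": 0,"gripper": -1},
  {"x": 0,"y": 3,"z": 0,"rx": 0,"ry": 0,"rz": 0,"gripper": -1},
  {"x": 0,"y": 3,"z": 0,"rx": 0,"ry": 0,"rz": 0,"gripper": -1},
  {"x": 0,"y": 0,"z": 0,"rx": 0,"ry": 0,"rz": 0,"gripper": -1},
])

```text
time_s: 20.88
eef_pos: [0.4739, 0.0791, 0.184]
ee_rot: [0.591, 3.08, 0.004]
wrist_force: [0.2, 0.8, -0.4]
gripper_width: 0.004
```

```bash
python3 - <<'E'
from h import *
c=manip.read_camera("scene");t=manip.read_camera("top")
o=np.zeros((600,800,3),np.uint8);o[:360,:]=cv2.resize(c["frame"][190:280,225:425],(800,360),interpolation=2);o[360:,:400]=cv2.resize(t["frame"][165:240,305:405],(400,240)[:2],interpolation=2)
save({"frame":o},"p5.png")
x=np.array([np.cos(.383),-np.sin(.383)]);n=np.array([-x[1],x[0]])
for nm,c in(("scene",c),("top",t)):
    hsv=cv2.cvtColor(c["frame"],cv2.COLOR_RGB2HSV);H,S,V=[hsv[...,i].astype(int) for i in range(3)]
    m=((H<8)|(H>172))&(S>130)&(V>80); m[:160]=0;m[270:]=0;m[:,:300]=0;m[:,420:]=0
    cs,_=cv2.findContours(m.astype(np.uint8),0,1);q=max(cs,key=cv2.contourArea)
    P=np.array([ray(c,*p[0],.05)[:2] for p in q]);hx=P@x-.4877;hy=P@n-.0667
    print(nm,"red holder x",hx.min(),hx.max(),"y",hy.min(),hy.max())
print(tool()[0],manip.read_state()["wrist_force"])
E
```

```text
scene red holder x 0.04299264091672983 0.1600716965100677 y -0.028605961539318256 0.025524327767380686
top red holder x 0.04381242792735607 0.15953476653171106 y -0.028197893307282527 0.029132380994529056
[0.47224539 0.0759385  0.183024  ] [ 0.52498716 -0.98235367  0.60962883]
```

View pics/p5.png

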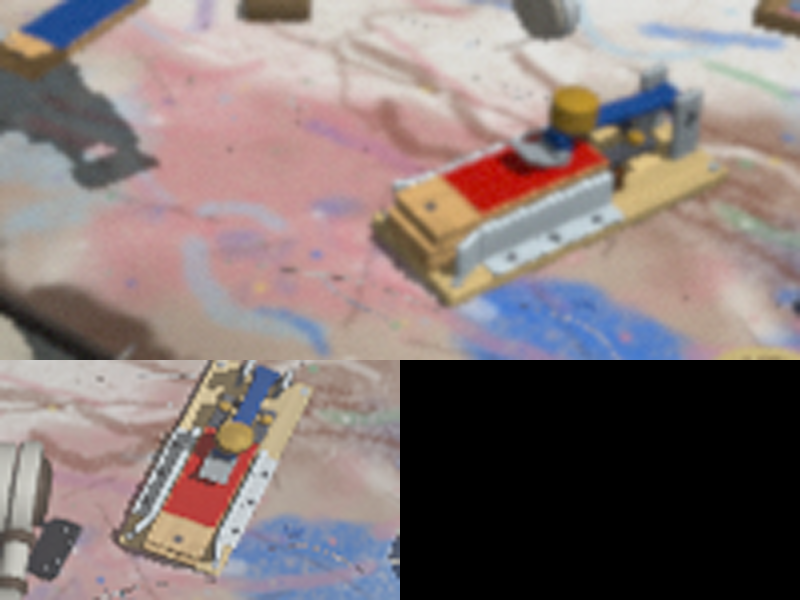

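The red board lies face up, square and centred on the pile under the foot (front at about 160 mm). I hand the job in.

```bash
python3 -c "
from plant import manip
print(manip.finish_job())"
```

```text
the job is handed in; nothing more can be done
None
```

The red board is on the pile, painted face up, pushed in under the weighted arm until it met the stop. I handed the job in at about 21 s of the 61 s.

- **Placing:** I gripped the board near its bare end and slid it in low between the guides. I let go with its front just short of the lip, then pushed it from behind with the shut fingers.
- **Pushing:** Sliding in under the arm took about 1–5 N at the readings. The stop showed as a steep rise in force, which I built up in small steps to about 15 N and held. No reading went above that.
- **Final position:** The last scene and top pictures put the board's front end at about holder x = 160 mm, so its centre is near 80 mm. It is within about 2 mm of the middle line and looks square. The robot was clear, and the blue board had not visibly moved.

**Less certain:**
- The cameras disagreed by about 1–2 mm on the holder's middle line, so I used a value between them.
- During the hardest push the tool also read about 11 N in the vertical direction, and the fingers tilted very slightly. In the last picture the pile still looks home, but I did not measure its boards separately.

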